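# Close the proving box and start its timer

## Task

The rolls are in the proving box: take the pepper mill off the box's open vent and stand it upright on the round tray beside the salt shaker, then slide the flush metal shutter fully home over the vent by pressing on it. After that wind the red timer past its red mark and turn it back to its green mark. Leave the other jars and the mug standing where they are, and let go of everything.

Things in the scene. Friction and masses are not known exactly. Their poses are not given: they have to be found in the camera images.
- proving_box: White box with a pale wooden lid, fixed to the worktop, 120 mm (its x) by 244 mm (its y) by 75 mm high; origin at the centre of its underside, z up. In the lid is a vent well 74 mm wide (x -37 to 37) and 140 mm long (y -30 to 110), whose slotted floor lies at z = 59 mm, 16 mm below the lid. The lid over y -122 to -30 is closed deck (z = 75 mm), on which a spice jar stands. Wall cabinets hang over the back of the worktop, from 0.6 m in front of the robot and 0.47 m up.
- vent_shutter (a joint): How far the vent's shutter is open, in m: 0 is fully closed (its front edge at the box's y = +110 mm, a hard stop), 0.085 is fully open (front edge at the box's y = +25 mm). The shutter is a flush metal plate, 72 mm wide, with no handle; its rear runs under the closed deck. Closing moves it along the box's +y. It stays where it is left; about 2 N along its track moves it.
- plate_press (a point): Point on the upper face of the shutter plate, on its centre line, in the middle of the black ribs, 28 mm behind the plate's front (orange) edge; it moves with the shutter. The face lies at z = 71.5 mm, 3.5 mm below the lid. The plate is sprung: it gives way downward at 2.5 N per mm, up to 6 mm, and comes back up.
- pepper_mill: Loose dark wooden pepper mill, 58 mm in diameter at most, 150 mm tall, 0.13 to 0.25 kg; origin at the centre of its underside, z up its axis. It starts upright on the floor of the vent well, in the open part. Its rounded head, 50 mm across, reaches from 109 to 139 mm above its underside, under a 12 mm steel nut; the head does not turn.
- cruet_tray: Round brown wooden tray, fixed, 160 mm in diameter; its floor is 11 mm above the worktop and its rim 18.5 mm (rim 4 mm thick); origin at its centre, at worktop level. The salt shaker stands about 40 mm off its centre; the opposite half is free.
- salt_shaker: Loose glass salt shaker with a grey cap, 44 mm in diameter, 90 mm tall, standing on the tray; origin at the centre of its underside. To be left standing there.
- timer_base: White round dial plate, fixed, 94 mm in diameter, its top 11 mm above the worktop, with the wind-up timer fixed on its middle; origin at its centre, at worktop level. Marks on its edge: black at its -x side (zero), green 0.838 rad and red 1.571 rad further round counter-clockwise seen from above.
- timer_cap (a joint): Angle of the timer's red cap in rad, growing counter-clockwise seen from above, 0 to 5.24; the white line on the cap points at the black mark at 0, at the green mark at 0.838 (8 minutes) and at the red mark at 1.571 (15 minutes). It turns easily and stays where it is left.
- timer_top (a point): Middle of the top of the timer's round red cap, 54 mm above the worktop, on its axis. The cap is 60 mm in diameter and reaches from 30 to 54 mm above the worktop; it is gripped across its sides.
- spice_jar: Loose glass spice jar with a black cap, 41 mm in diameter, 105 mm tall, standing on the closed deck of the box's lid; origin at the centre of its underside. To be left standing.
- honey_jar: Loose honey jar with a red lid, 65 mm in diameter, 100 mm tall, on the worktop behind the box; origin at the centre of its underside. To be left standing.
- mug: Loose green and white mug, 86 mm in diameter with a handle, 100 mm tall, on the worktop behind the box; origin at the centre of its underside. To be left standing.
Things that resemble listed ones, but are neither listed nor needed, are in the scene too. What is shaped like the timer_base but blue is not meant.

How it is judged (in metres and radians):
On the way, in this order (a step that is already met when the one before it is completed fails the run):
1. the pepper mill stands upright on the tray (horizontal distance between pepper_mill and cruet_tray below 0.052 m and z of pepper_mill in the frame of cruet_tray below 0.015 m and angle between pepper_mill's own z axis and vertical below 0.1 rad and contact force between the fingers and pepper_mill below 0.1 N), for 0.2 s.
2. the shutter is fully closed (value of joint vent_shutter below 0.004 m), for 0.2 s.
3. the timer has been wound past its red mark (value of joint timer_cap above 1.571 rad).
At the end, for the whole second after the job is handed in: The pepper mill stands upright and still on the floor of the round tray, the shutter is closed to within 4 mm, and the timer's line points at the green mark within 0.11 rad (about one minute); the salt shaker, spice jar, honey jar and mug stand where they were (horizontal distance between pepper_mill and cruet_tray below 0.052 m and z of pepper_mill in the frame of cruet_tray below 0.015 m and angle between pepper_mill's own z axis and vertical below 0.1 rad and linear speed of pepper_mill below 0.02 m/s and value of joint vent_shutter below 0.004 m and value of joint timer_cap between 0.728 and 0.948 rad); the robot touches nothing.
It fails at once if the salt shaker is knocked over or shifted by more than 25 mm (distance of salt_shaker from where it was at the start of the episode above 0.025 m or angle between salt_shaker's own z axis and vertical above 0.4 rad).
It fails at once if the spice jar is knocked over or shifted by more than 25 mm (distance of spice_jar from where it was at the start of the episode above 0.025 m or angle between spice_jar's own z axis and vertical above 0.4 rad).
It fails at once if the honey jar or the mug is knocked over or shifted by more than 25 mm (distance of any of honey_jar, mug from where it was at the start of the episode above 0.025 m or angle between any of honey_jar, mug's own z axis and vertical above 0.4 rad).
It fails at once if the pepper mill is tipped over (angle between pepper_mill's own z axis and vertical above 0.8 rad).
It also fails if it takes over 64 s, if anything falls off the work surface, if the arm or the gripper's body presses on something with over 40 N, if the wrist force passes 120 N, or if a joint passes its speed limit or range.

## Robot

A 6-joint arm with a two-finger parallel gripper is mounted at the origin on a cart in front of the work surface, level with it; the furniture and walls round the work are solid. World frame = base frame: x ahead of the robot, y to its left, z up, the work surface at z = 0. Lengths are in m, angles in degrees, forces in N, time in s.
With the tool pointing down it reaches from about 0.4 to 0.825 m from the base axis. Payload 7 kg.
Tool frame: the origin (TCP) lies on the centre line of the jaws, within the pads' length; the fingertips stand 19 mm ahead of it and the grasp point (between the pads) is the TCP; z points along the fingers, y is the line along which they close (so a half turn about z gives the same grasp; the last joint's range is limited). The gripper opens to 88 mm and grips with 3 to 60 N. Pads are 19 mm wide; open, the fingers measure 130 mm over their backs; the gripper's body (78 mm by 193 mm) begins 47 mm behind the grasp point.
Start: joints at [83.658, 20.546, 0.682, 0, -70.136, -16.507], TCP at [0.262, 0.622, 0.246] pointing down, gripper open.
Joint ranges: [-176.03, 176.03], [-82.01, 121.73], [-58.28, 71.71], [-173.87, 95.51], [-174.79, -0.11], [-173.66, 173.66]. Speed limits (degrees/s): [136.94, 136.94, 172.46, 180, 180, 180].

## Interface

Orientations are given as [roll, pitch, yaw] about the fixed x, y, z axes, in that order (R = Rz(yaw) Ry(pitch) Rx(roll)).
In Python, from plant import * gives the robot as it stands. The module is installed in compiled form; this text tells all that it offers.
- The arm moves only by the tool play_rows, never from a script. Its argument "deltas" is a list of rows, each a list of 6 numbers: the shift along the world's x, y, z scaled (see below), then the turn, a rotation vector about the world's x, y, z scaled (see below). A call has 1 to 10 rows; each row shifts and turns the commanded pose from where the row before left it; what a row does not reach is not made up. The controller multiplies each number of a shift by 800 mm and each number of a turn by 180 degrees. A row lasts 1/10 s, in which the tool goes at most 50 mm and 8.59 degrees, less where a joint would pass 70% of its speed; a pose out of reach is approached as far as the arm can. A call with a number of a shift or a turn outside -1 to 1 is refused whole. A call with a gripper value outside its range is refused whole. "gripper" is the gripper command: -1 is shut, 1 is fully open, values between are in proportion, set as the call begins (left out, the last holds). The fingers move at their own pace and stop on an object; the grip force is fixed at half the most. Time passes only in rows, so rows that do not move let the fingers close. It gives the time, the measured TCP pose, the force, the opening and the grip force at its end, in the units of the state.
- get_obs(): the state, without advancing time (a new reading comes with each control period).
- snapshot(name): name is "scene" or "top" or "wrist"; returns (picture, depth): 400x640x3 uint8, blue, green, red; 400x640 float32, m along the optical axis (not along the pixel's ray), 0 where there is no reading.
- camera_model(name): a dict with "fx", "fy", "cx", "cy" (pixels), "k1" (the pictures are not rectified: a ray, as slopes to the right and down, at radius r is drawn at 1 + k1 r^2 times it, then the intrinsics apply), "world_to_cam" (4x4, takes a point from world to camera coordinates). Camera axes: x right, y down, z forward; pixel columns grow to the right and rows downward; lengths in m; the calibration is good to about 2 mm. A picture is of the moment at which its call begins: read the wrist's pose just before it. camera_model takes no time and is no camera call; for the wrist camera it gives the pose at the moment of the call.
- close_job(): hands the job in; it is judged then, once.
The state is a dict: "clock": time; "joint_pos": joint angles; "qvel": joint speeds; "tau": joint torques, N m; "tool_pos": TCP position; "orientation": TCP orientation; "force": force on the tool from outside, world axes, zero at the start; "moment": the same for the moment, N m; "opening": finger opening in m; "gripper_force": force on a finger pad.
Only numpy, scipy, OpenCV 4.12 (cv2) and the standard library are available. Lean on these libraries where they do the work, as an engineer would, in place of code of your own. Each camera call takes 0.05 s, during which the arm holds its last target. There are 200 camera calls.

## Working session

There is one attempt and no reset: what is moved stays moved. The work goes in short steps, Python scripts to look and compute and a tool call to move; the robot and the scene stay as the last step left them, time stands still between calls to the robot, and variables do not carry over. Pictures are saved under pics/ and viewed, at most 10 in all, crops included, and the job is handed in when it is done.

Besides the shell and the picture viewer there is one more tool, called after "Call:" by a JSON object that holds its "name" and its "arguments". play_rows: Moves the arm, as the interface text tells. Its arguments: {"type":"object","properties":{"deltas":{"type":"array","items":{"type":"array","items":{"type":"number","minimum":-1,"maximum":1}}},"gripper":{"type":"number"}},"required":["deltas"]}

```bash
mkdir -p pics; cat > h.py <<'E'
from plant import *
import numpy as np, cv2
def ray(m,u,v):
    x=(u-m["cx"])/m["fx"];y=(v-m["cy"])/m["fy"]
    r=np.hypot(x,y);rd=r
    for _ in range(20): rd=r/(1+m["k1"]*rd*rd)
    s=rd/r if r>0 else 1
    T=np.linalg.inv(m["world_to_cam"])
    return T[:3,3],T[:3,:3]@np.array([x*s,y*s,1])
def onplane(m,u,v,z):
    o,d=ray(m,u,v); return o+d*(z-o[2])/d[2]
def atdepth(m,u,v,dep):
    o,d=ray(m,u,v); return o+d*dep
def proj(m,p):
    c=m["world_to_cam"]@np.append(p,1);x,y=c[:2]/c[2];k=1+m["k1"]*(x*x+y*y)
    return x*k*m["fx"]+m["cx"],y*k*m["fy"]+m["cy"]
E
python3 - <<'E'
from h import *
o=get_obs();print(o)
for n in("scene","top"):
    p,d=snapshot(n);m=camera_model(n);cv2.imwrite(f"pics/{n}0.png",p);np.savez(f"{n}0.npz",d=d,p=p)
    T=np.linalg.inv(m["world_to_cam"]);print(n,m["fx"],m["k1"],T.round(3))
E
```

```text
{'clock': 0.0, 'joint_pos': array([ 8.36589609e+01,  2.05893756e+01,  6.32870960e-01, -2.04446427e-02,
       -7.01353659e+01, -1.65075979e+01]), 'qvel': array([ 0.05381011,  0.02766738, -0.04694721, -0.0172558 ,  0.0360101 ,
        0.01521098]), 'tau': array([ 7.34117912e-04, -5.82710373e+01,  2.93064415e+01,  6.99800581e+00,
        6.95346709e-03, -1.59070282e-04]), 'tool_pos': array([0.26193529, 0.62159932, 0.24463803]), 'orientation': array([ 1.79906455e+02, -7.67972506e-03, -2.28555932e+01]), 'force': array([ 0.21073655, -0.05417777,  0.29607267]), 'moment': array([ 0.0728309 ,  0.05550653, -0.01802472]), 'gripper_force': 0.0, 'opening': 0.08716868795903854}
scene 403.3661540641797 -0.04101546865311673 [[ 0.751 -0.499  0.432 -0.004]
 [-0.66  -0.555  0.506 -0.42 ]
 [-0.013 -0.665 -0.746  1.066]
 [ 0.     0.     0.     1.   ]]
top 503.0917432140975 -0.14838113045520468 [[-0.457 -0.695  0.556 -0.524]
 [-0.889  0.361 -0.281  0.797]
 [-0.005 -0.623 -0.783  1.61 ]
 [ 0.     0.     0.     1.   ]]
```

View pics/top0.png

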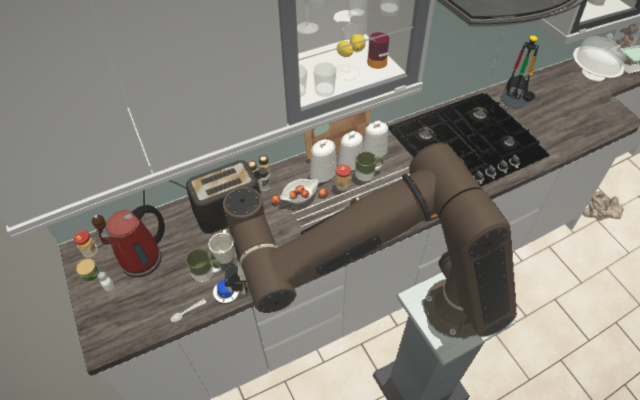

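View pics/scene0.png

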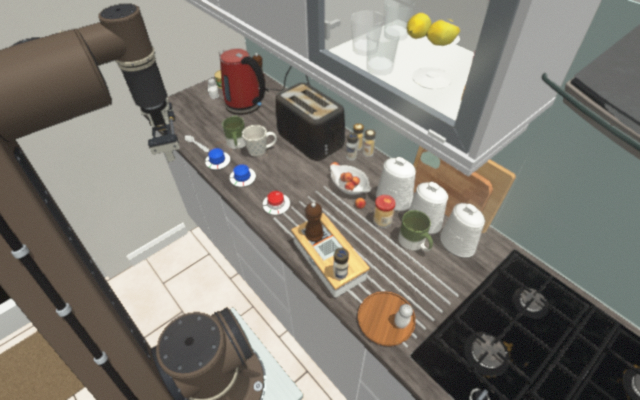

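The scene view shows the red timer at (276,201), the mill at (314,220) on the box, the spice jar at (341,262), the tray at (386,318) and the salt shaker at (403,316). The honey jar is at (384,210) and the mug at (414,232). In the top view the arm hides the box.

```bash
python3 - <<'E'
from h import *
f=np.load("scene0.npz");p,d=f["p"],f["d"];m=camera_model("scene")
hsv=cv2.cvtColor(p,cv2.COLOR_BGR2HSV)
# point cloud
U,V=np.meshgrid(np.arange(640),np.arange(400))
P=np.full((400,640,3),np.nan)
for v in range(150,360):
    for u in range(180,460):
        if d[v,u]>0:P[v,u]=atdepth(m,u,v,d[v,u])
np.save("P.npy",P)
for n,(u,v) in dict(timer=(276,199),plate=(284,209),millnut=(314,206),millhead=(314,211),jarcap=(341,254),trayfloor=(375,320),salt=(404,310),honey=(385,200),mug=(415,220),lid=(350,276),wt=(300,190)).items():
    print(n,P[v,u].round(4))
Z=P[...,2]
def sel(mask,lo,hi,box):
    M=np.zeros(Z.shape,bool);u0,v0,u1,v1=box;M[v0:v1,u0:u1]=1
    return M&mask&(Z>lo)&(Z<hi)
H,S,Vv=hsv[...,0],hsv[...,1],hsv[...,2]
red=((H<8)|(H>172))&(S>120)
def circ(M,n):
    q=P[M];(c,r)=cv2.minEnclosingCircle(q[:,:2].astype(np.float32));print(n,len(q),np.round(c,4),round(r,4),np.median(q[:,2]).round(4))
circ(sel(red,.049,.06,(255,180,300,220)),"timer top")
circ(sel(Z>0,.155,.205,(295,190,335,245)),"millhead")
circ(sel(Z>0,.172,.187,(325,235,360,275)),"jar cap")
circ(sel(Z>0,.006,.024,(350,285,420,350)),"tray")
circ(sel(Z>0,.095,.108,(392,295,415,330)),"salt cap")
M=sel(Z>0,.07,.08,(285,205,375,300));
r=cv2.minAreaRect(P[M][:,:2].astype(np.float32));print("lid",M.sum(),r,cv2.boxPoints(r))
crop=cv2.resize(p[170:350,250:430],None,fx=3.3,fy=3.3,interpolation=cv2.INTER_CUBIC)
cv2.imwrite("pics/crop.png",crop)
E
```

```text
timer [0.469  0.3681 0.0475]
plate [0.4796 0.3428 0.009 ]
millnut [0.4621 0.1567 0.2002]
millhead [0.454  0.1476 0.1929]
jarcap [ 0.4167 -0.0037  0.1823]
trayfloor [ 0.4188 -0.1448  0.0119]
salt [ 0.459  -0.1987  0.0997]
honey [0.7007 0.0912 0.1003]
mug [ 0.7449 -0.0054  0.0513]
lid [ 0.4349 -0.0249  0.078 ]
wt [0.5775 0.3757 0.0079]
timer top 120 [0.4733 0.3786] 0.0271 0.0537
millhead 263 [0.4596 0.1602] 0.0244 0.189
jar cap 182 [ 0.4185 -0.0006] 0.0213 0.1805
tray 2211 [ 0.4558 -0.1515] 0.1266 0.0113
salt cap 80 [ 0.4664 -0.1998] 0.0153 0.0983
lid 1815 ((0.4558461904525757, 0.0899188295006752), (0.2457069605588913, 0.12174768000841141), 81.6238021850586) [[ 0.37772536 -0.02275655]
 [ 0.49817434 -0.04049177]
 [ 0.533967    0.2025942 ]
 [ 0.41351804  0.22032943]]
```

View pics/crop.png

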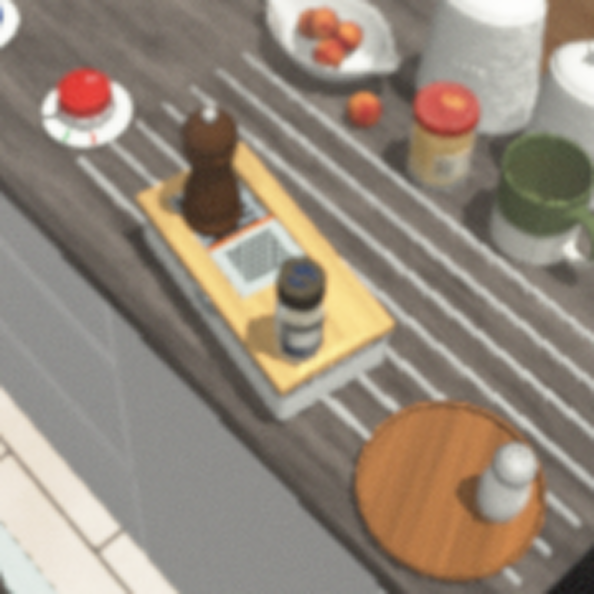

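```bash
python3 - <<'E'
from h import *
f=np.load("scene0.npz");p=f["p"];P=np.load("P.npy");m=camera_model("scene")
hsv=cv2.cvtColor(p,cv2.COLOR_BGR2HSV).astype(int);H,S,V=hsv[...,0],hsv[...,1],hsv[...,2]
def ell(mask,box,z,n):
    M=np.zeros(mask.shape,np.uint8);u0,v0,u1,v1=box;M[v0:v1,u0:u1]=mask[v0:v1,u0:u1]
    c=max(cv2.findContours(M,cv2.RETR_EXTERNAL,cv2.CHAIN_APPROX_NONE)[0],key=cv2.contourArea)[:,0]
    q=np.array([onplane(m,u,v,z)[:2] for u,v in cv2.convexHull(c)[:,0]]).astype(np.float32)
    A=np.c_[2*q,np.ones(len(q))];s=np.linalg.lstsq(A,(q**2).sum(1),rcond=None)[0]
    print(n,s[:2].round(4),"r",np.sqrt(s[2]+s[:2]@s[:2]).round(4),"mec",cv2.minEnclosingCircle(q));return s[:2]
tr=ell((H>3)&(H<15)&(S>130)&(V>90),(345,280,425,360),.0185,"tray")
tb=ell((V>170)&(S<60),(258,185,294,218),.011,"base")
Z=P[...,2]
q=P[290:335,385:420].reshape(-1,3);q=q[(q[:,2]>.035)&(q[:,2]<.095)];print("salt pts",q.mean(0),np.ptp(q,0))
for n,M in dict(g=(H>40)&(H<90)&(S>50),r=((H<10)|(H>170))&(S>60)).items():
    for v in range(204,218):
        for u in range(258,294):
            if M[v,u] and abs(Z[v,u]-.011)<.012:
                w=onplane(m,u,v,.011)[:2]-tb;r=np.hypot(*w)
                if r>.032: print(n,u,v,r.round(3),np.degrees(np.arctan2(w[1],w[0])).round(),hsv[v,u])
# orange edge
c=np.array([.4558,.0899]);ey=np.array([.1457,.989]);ey/=np.hypot(*ey);ex=np.array([ey[1],-ey[0]])
for v in range(225,262):
    for u in range(305,350):
        if (H[v,u]<9) and S[v,u]>130 and V[v,u]>150:
            w=onplane(m,u,v,.0715)[:2]-c; print("edge",u,v,(w@ex).round(3),(w@ey).round(3))
E
```

```text
tray [ 0.4447 -0.1608] r 0.0779 mec ((0.4442615807056427, -0.16006934642791748), 0.07905948907136917)
base [0.4735 0.3655] r 0.0549 mec ((0.4674609899520874, 0.36486560106277466), 0.06282629072666168)
salt pts [ 0.45617056 -0.20285921  0.0664053 ] [0.03754509 0.04264142 0.0597907 ]
```

Call:
{"name": "play_rows", "arguments": {"deltas": [[0.022,-0.04,0.012,0,0,-0.042],[0.022,-0.04,0.012,0,0,-0.042],[0.022,-0.04,0.012,0,0,-0.042],[0.022,-0.04,0.012,0,0,-0.042],[0.022,-0.04,0.012,0,0,-0.042],[0.022,-0.04,0.012,0,0,-0.042],[0.022,-0.04,0.012,0,0,-0.042],[0.022,-0.04,0.012,0,0,-0.042],[0.022,-0.04,0.012,0,0,-0.042],[0.022,-0.04,0.012,0,0,-0.042]], "gripper": 1}}

```text
clock: 1.1
tool_pos: [0.4384, 0.3005, 0.3418]
orientation: [180.0, -0.0, -98.7]
force: [1.2, 0.5, -0.1]
opening: 0.0877
gripper_force: 0.0
```

Call:
{"name": "play_rows", "arguments": {"deltas": [[0,0,0,0,0,0],[0,0,0,0,0,0],[0,0,0,0,0,0]]}}

```text
clock: 1.4
tool_pos: [0.4377, 0.3022, 0.341]
orientation: [180.0, -0.0, -98.4]
force: [-0.1, 0.3, -0.0]
opening: 0.0878
gripper_force: 0.0
```

```bash
python3 - <<'E'
from h import *
o=get_obs();print(o["tool_pos"],o["orientation"],o["joint_pos"].round(1))
m=camera_model("wrist");p,d=snapshot("wrist");cv2.imwrite("pics/w1.png",p);np.savez("w1.npz",p=p,d=d,w=m["world_to_cam"])
T=np.linalg.inv(m["world_to_cam"]);print(m["fx"],m["k1"],T.round(3))
for n,q in dict(mill=(.46,.16,.2),timer=(.4733,.37,.054)).items():print(n,proj(m,q))
E
```

```text
[0.43774482 0.30223416 0.34099951] [ 1.79960104e+02 -3.24990627e-02 -9.83883781e+01] [ 55.7   4.2  -8.1  -0.  -77.8 -64.1]
329.571942004229 -0.017162535556413797 [[-0.989  0.14   0.037  0.428]
 [ 0.145  0.953  0.265  0.231]
 [ 0.002  0.268 -0.963  0.48 ]
 [ 0.     0.     0.     1.   ]]
mill (np.float64(264.14811306366005), np.float64(17.252228072135722))
timer (np.float64(300.4798724589339), np.float64(214.55135943012104))
```

View pics/w1.png

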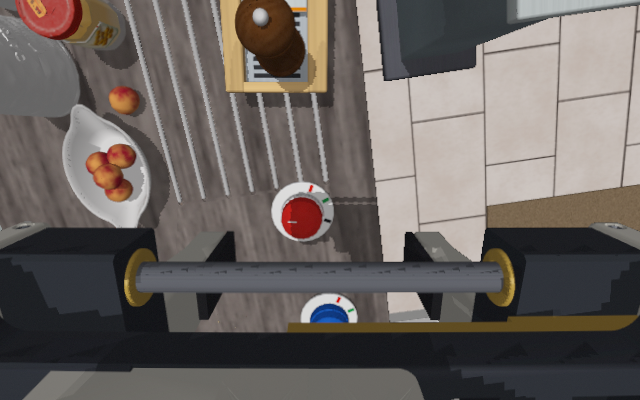

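The wrist view shows the timer at (302,215): black mark at (328,221), green at (326,201), red at (310,188). A white line seems to point left at about (290,222). The mill nut is at (261,17). I'll zoom in on the timer before moving.

```bash
python3 - <<'E'
from h import *
f=np.load("w1.npz");p=f["p"];m=camera_model("wrist")
cv2.imwrite("pics/w1c.png",cv2.resize(p[175:250,262:342],None,fx=7,fy=7,interpolation=cv2.INTER_CUBIC))
hsv=cv2.cvtColor(p,cv2.COLOR_BGR2HSV).astype(int);H,S,V=hsv[...,0],hsv[...,1],hsv[...,2]
def circ(M,z,box,n):
    A=np.zeros(M.shape,np.uint8);u0,v0,u1,v1=box;A[v0:v1,u0:u1]=M[v0:v1,u0:u1]
    c=max(cv2.findContours(A,0,1)[0],key=cv2.contourArea);h=cv2.convexHull(c)[:,0]
    q=np.array([onplane(m,u,v,z)[:2] for u,v in h]).astype(np.float32);print(n,cv2.minEnclosingCircle(q),q.mean(0))
    return np.array(cv2.minEnclosingCircle(q)[0])
tc=circ(((H<8)|(H>172))&(S>150)&(V>60),.054,(278,190,328,242),"cap")
base=circ((V>140)&(S<40),.011,(265,178,338,245),"base")
for n,(u,v),z in(("black",(328,221),.011),("green",(326,201),.011),("red",(310,188),.011),("line",(290,222),.054)):
    w=onplane(m,u,v,z)[:2]-(tc);print(n,np.hypot(*w).round(4),np.degrees(np.arctan2(w[1],w[0])).round(1))
print("nut",onplane(m,261,17,.209))
E
```

```text
cap ((0.47212135791778564, 0.3755228519439697), 0.029578132554888725) [0.47183397 0.3754435 ]
base ((0.4765471816062927, 0.3774475157260895), 0.049336012452840805) [0.47798598 0.37913492]
black 0.042 143.8
green 0.0359 -169.2
red 0.0333 -116.4
line 0.0173 10.7
nut [0.46120937 0.16198688 0.209     ]
```

View pics/w1c.png

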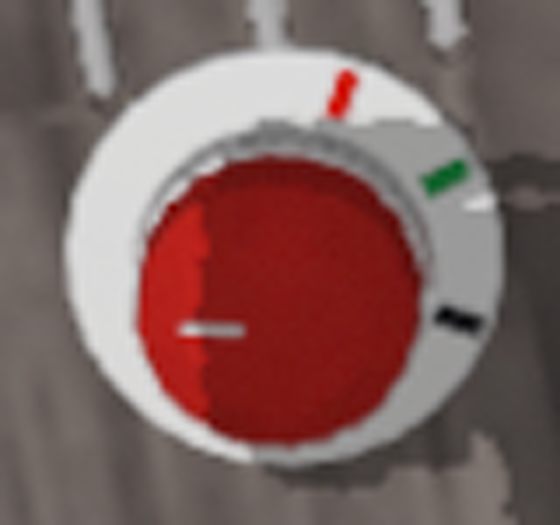

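The zoom shows the cap's line pointing left, from (180,328) to (245,328), roughly opposite the black mark at (458,320). So the timer seems to start already wound past red, and it would have to be unwound before the shutter is closed. I'll take a closer look.

Call:
{"name": "play_rows", "arguments": {"deltas": [[0.011,0.011,-0.032,0,0,0],[0.011,0.011,-0.032,0,0,0],[0.011,0.011,-0.032,0,0,0],[0.01,0.011,-0.03,0,0,0],[0,0,0,0,0,0],[0,0,0,0,0,0],[0,0,0,0,0,0]]}}

```text
clock: 2.15
tool_pos: [0.4725, 0.3378, 0.242]
orientation: [-179.9, 0.1, -98.4]
force: [-0.1, 0.5, 0.9]
opening: 0.0879
gripper_force: 0.0
```

```bash
cat > tm.py <<'E'
from h import *
import sys
o=get_obs();print(o["tool_pos"],o["orientation"],o["joint_pos"].round(1))
m=camera_model("wrist");p,d=snapshot("wrist");np.savez(sys.argv[1]+".npz",p=p,d=d)
hsv=cv2.cvtColor(p,cv2.COLOR_BGR2HSV).astype(int);H,S,V=hsv[...,0],hsv[...,1],hsv[...,2]
C=np.array([.4725,.373])
red=((H<8)|(H>172))&(S>130)&(V>50)
cu,cv_=map(int,proj(m,[*C,.054]))
R=int(m["fx"]*.075/d[cv_,cu]) if d[cv_,cu]>0 else 60
print("px",cu,cv_,R,d[cv_,cu])
# cap top via depth: points near z=.054
Q=[]
for v in range(max(0,cv_-R),min(400,cv_+R)):
    for u in range(cu-R,cu+R):
        if d[v,u]>0 and (red[v,u] or S[v,u]<60):
            w=atdepth(m,u,v,d[v,u])
            if .049<w[2]<.06:Q.append((u,v,*w))
Q=np.array(Q);c,r=cv2.minEnclosingCircle(Q[:,2:4].astype(np.float32));print("cap top",c,r,np.median(Q[:,4]))
for u,v,x,y,z in Q[::]:
    u=int(u);v=int(v)
L=np.array([q for q in Q if S[int(q[1]),int(q[0])]<110 and np.hypot(q[2]-c[0],q[3]-c[1])<.026])
def ang(w):return np.degrees(np.arctan2(w[1],w[0]))
if len(L):
    vx,vy,x0,y0=cv2.fitLine(L[:,2:4].astype(np.float32),2,0,.01,.01).ravel()
    print("line n",len(L),"mean",L[:,2:4].mean(0)-c,ang(L[:,2:4].mean(0)-c),"fit",ang((vx,vy)))
G={}
for n,M in dict(green=(H>40)&(H<90)&(S>80),red=((H<8)|(H>172))&(S>110),black=(V<60)&(S<90)).items():
    pts=[]
    for v in range(max(0,cv_-R),min(400,cv_+R)):
        for u in range(cu-R,cu+R):
            if M[v,u]:
                w=onplane(m,u,v,.011)[:2]
                if d[v,u]>0 and abs(atdepth(m,u,v,d[v,u])[2]-.011)<.005 and .034<np.hypot(*(w-c))<.05:pts.append(w)
    if pts:w=np.mean(pts,0);print(n,len(pts),np.hypot(*(w-c)).round(4),ang(w-c))
cv2.imwrite("pics/"+sys.argv[1]+".png",cv2.resize(p[max(0,cv_-R):cv_+R,cu-R:cu+R],None,fx=4,fy=4))
E
python3 tm.py w2
```

```text
[0.47250206 0.33776181 0.24197435] [-1.79943611e+02  6.08902145e-02 -9.83870872e+01] [ 54.9  11.8 -11.9   0.  -66.2 -63.3]
px 324 210 71 0.34439048
cap top (0.4741230607032776, 0.38052085041999817) 0.025493834167718887 0.0529584758043955
line n 21 mean [ 0.01251666 -0.00226885] -10.274245843532297 fit -8.633636
green 28 0.0387 -158.49918629047562
red 29 0.0391 -115.90710892231013
black 22 0.0388 152.3413852642921
```

View pics/w2.png

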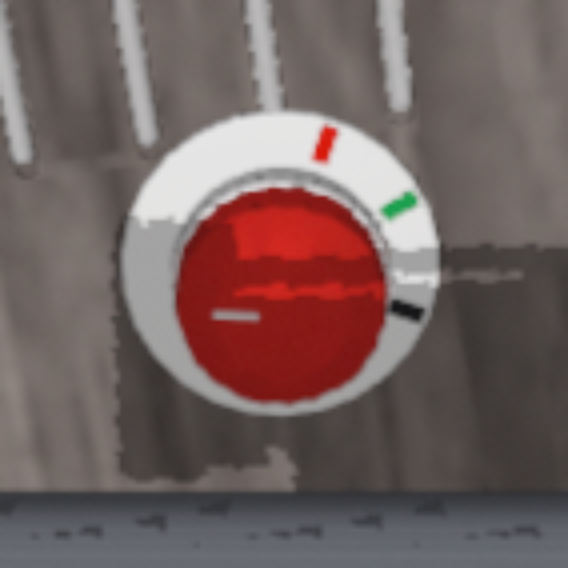

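Black mark at 152°, green at -158.5°, red at -116° and the line at -9° (world angles). The cap therefore starts near 198° (3.45 rad), already past red. I'll unwind it below red first, so that the winding step is not already met when the shutter closes. Cap centre is (0.474, 0.380).

Call:
{"name": "play_rows", "arguments": {"deltas": [[0,0.0053,-0.0175,0,0,0.0455],[0,0.0053,-0.0175,0,0,0.0455],[0,0.0053,-0.0175,0,0,0.0455],[0,0.0053,-0.0175,0,0,0.0455],[0,0.0053,-0.0175,0,0,0.0455],[0,0.0053,-0.0175,0,0,0.0455],[0,0.0053,-0.0175,0,0,0.0455],[0,0.0053,-0.0175,0,0,0.0455],[0.001,0.0053,-0.0175,0,0,0.0455],[0.001,0.0053,-0.0175,0,0,0.0455]]}}

```text
clock: 3.2
tool_pos: [0.4745, 0.3803, 0.1019]
orientation: [-179.9, -0.1, -16.2]
force: [-1.1, -0.1, 0.3]
opening: 0.0877
gripper_force: 0.0
```

Call:
{"name": "play_rows", "arguments": {"deltas": [[0,0,0,0,0,0.0455],[0,0,0,0,0,0.0455],[0,0,0,0,0,0],[0,0,0,0,0,0]]}}

```text
clock: 3.6
tool_pos: [0.4743, 0.38, 0.1018]
orientation: [-179.9, -0.1, -0.4]
force: [-0.2, 0.3, 0.3]
opening: 0.0876
gripper_force: 0.0
```

Now I go down and close, then turn it clockwise by 150° in 8.1° rows.

Call:
{"name": "play_rows", "arguments": {"deltas": [[0,0,-0.025,0,0,0],[0,0,-0.025,0,0,0],[0,0,-0.025,0,0,0],[0,0,0,0,0,0]]}}

```text
clock: 4.0
tool_pos: [0.4731, 0.3783, 0.0388]
orientation: [179.8, 0.1, -0.4]
force: [-0.6, -0.6, 0.6]
opening: 0.0874
gripper_force: 0.0
```

Call:
{"name": "play_rows", "arguments": {"deltas": [[0,0,0,0,0,0],[0,0,0,0,0,0],[0,0,0,0,0,0],[0,0,0,0,0,0],[0,0,0,0,0,0],[0,0,0,0,0,0],[0,0,0,0,0,0]], "gripper": -1}}

```text
clock: 4.7
tool_pos: [0.4745, 0.3806, 0.0417]
orientation: [-179.9, -0.1, -0.1]
force: [-1.7, 2.5, 6.1]
opening: 0.0598
gripper_force: 30.0
```

Call:
{"name": "play_rows", "arguments": {"deltas": [[0,0,0,0,0,-0.046],[0,0,0,0,0,-0.046],[0,0,0,0,0,-0.046],[0,0,0,0,0,-0.046],[0,0,0,0,0,-0.046],[0,0,0,0,0,-0.046],[0,0,0,0,0,-0.046],[0,0,0,0,0,-0.046],[0,0,0,0,0,-0.046],[0,0,0,0,0,-0.046]]}}

```text
clock: 5.7
tool_pos: [0.475, 0.3802, 0.0424]
orientation: [-179.9, 0.0, -83.1]
force: [-1.3, -0.3, 9.9]
opening: 0.0602
gripper_force: 30.3
```

Call:
{"name": "play_rows", "arguments": {"deltas": [[0,0,0,0,0,-0.046],[0,0,0,0,0,-0.046],[0,0,0,0,0,-0.046],[0,0,0,0,0,-0.046],[0,0,0,0,0,-0.046],[0,0,0,0,0,-0.046],[0,0,0,0,0,-0.046],[0,0,0,0,0,-0.046],[0,0,0,0,0,0],[0,0,0,0,0,0]]}}

```text
clock: 6.7
tool_pos: [0.4737, 0.3799, 0.0417]
orientation: [180.0, 0.0, -149.2]
force: [-6.6, 0.9, 10.6]
opening: 0.0599
gripper_force: 30.4
```

Call:
{"name": "play_rows", "arguments": {"deltas": [[0,0,0,0,0,0],[0,0,0,0,0,0],[0,0,0,0,0,0],[0,0,0,0,0,0]], "gripper": 1}}

```text
clock: 7.1
tool_pos: [0.4741, 0.3792, 0.0404]
orientation: [-180.0, -0.0, -149.2]
force: [0.4, -0.9, 0.8]
opening: 0.0848
gripper_force: 0.0
```

Call:
{"name": "play_rows", "arguments": {"deltas": [[0,0,0.04,0,0,0],[0,0,0.05,0,0,0],[0,-0.018,0.05,0,0,0.046],[0,-0.018,0.05,0,0,0.046],[0,-0.017,0.05,0,0,0.046],[0,0,0.01,0,0,0.046],[0,0,0,0,0,0.046],[0,0,0,0,0,0.046],[0,0,0,0,0,0],[0,0,0,0,0,0]]}}

```text
clock: 8.1
tool_pos: [0.4741, 0.337, 0.2405]
orientation: [180.0, -0.0, -99.8]
force: [0.2, -0.7, 0.1]
opening: 0.0875
gripper_force: 0.0
```

```bash
python3 tm.py w3
```

```text
[0.47407131 0.33701096 0.24051853] [ 1.79985886e+02 -2.46550636e-02 -9.97868438e+01] [ 54.7  12.  -11.8  -0.  -66.2 -64.4]
px 326 211 72 0.3415345
cap top (0.47423017024993896, 0.3803881108760834) 0.025177840143442154 0.052980087073246335
line n 17 mean [ 0.011917   -0.00563932] -25.324282434733416 fit -28.227488
green 30 0.0389 -158.62392524529986
red 31 0.0391 -116.20188544746767
black 23 0.039 152.2785126947475
```

View pics/w3.png

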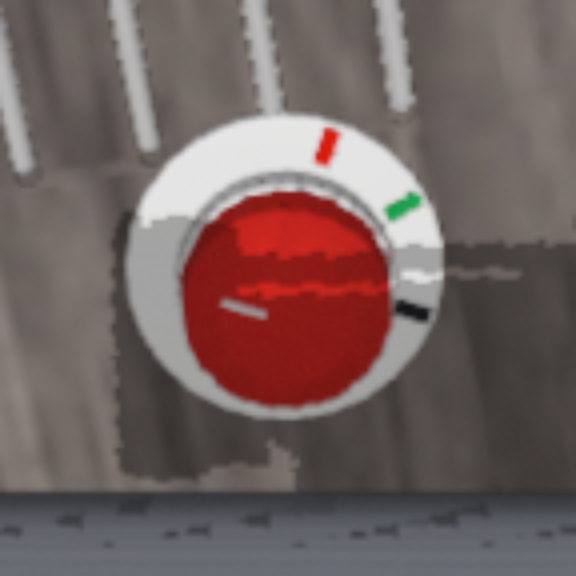

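The line moved only 18° clockwise and then the cap slipped in the jaws. It now lies exactly opposite the black mark (152.3° against -28.2°). That fits a stop at 0 with the visible stroke being the tail end of the line. I'll check with a short 41° counter-clockwise turn, which keeps it well below red.

Call:
{"name": "play_rows", "arguments": {"deltas": [[0,0.018,-0.05,0,0,0],[0,0.018,-0.05,0,0,0],[0,0.018,-0.05,0,0,0],[0,0,-0.05,0,0,0],[0,0,-0.05,0,0,0],[0,0,0,0,0,0],[0,0,0,0,0,0]]}}

```text
clock: 8.85
tool_pos: [0.4742, 0.3803, 0.0408]
orientation: [180.0, -0.1, -99.6]
force: [-0.3, 0.1, 0.3]
opening: 0.0877
gripper_force: 0.0
```

Call:
{"name": "play_rows", "arguments": {"deltas": [[0,0,0,0,0,0],[0,0,0,0,0,0],[0,0,0,0,0,0],[0,0,0,0,0,0],[0,0,0,0,0,0],[0,0,0,0,0,0.046],[0,0,0,0,0,0.046],[0,0,0,0,0,0.046],[0,0,0,0,0,0.046],[0,0,0,0,0,0.046]], "gripper": -1}}

```text
clock: 9.85
tool_pos: [0.4748, 0.3808, 0.0412]
orientation: [-179.9, 0.1, -58.0]
force: [3.6, 1.3, -1.3]
opening: 0.0602
gripper_force: 30.0
```

Call:
{"name": "play_rows", "arguments": {"deltas": [[0,0,0,0,0,0],[0,0,0,0,0,0],[0,0,0,0,0,0],[0,0,0,0,0,0]], "gripper": 1}}

```text
clock: 10.25
tool_pos: [0.4738, 0.3803, 0.0406]
orientation: [180.0, -0.0, -58.2]
force: [-0.1, -0.3, 0.2]
opening: 0.0849
gripper_force: 0.0
```

Call:
{"name": "play_rows", "arguments": {"deltas": [[0,0,0.04,0,0,0],[0,0,0.05,0,0,0],[0,-0.018,0.05,0,0,-0.046],[0,-0.018,0.05,0,0,-0.046],[0,-0.018,0.05,0,0,-0.046],[0,0,0.01,0,0,-0.046],[0,0,0,0,0,-0.038],[0,0,0,0,0,0],[0,0,0,0,0,0]]}}

```text
clock: 11.15
tool_pos: [0.4739, 0.337, 0.2404]
orientation: [180.0, -0.0, -97.9]
force: [0.4, -0.9, 0.4]
opening: 0.0875
gripper_force: 0.0
```

```bash
python3 tm.py w4
```

```text
[0.47385404 0.33704265 0.24041464] [ 1.79975502e+02 -3.13753164e-02 -9.79162231e+01] [ 54.7  12.  -11.9  -0.  -66.2 -62.6]
px 325 212 72 0.34299934
cap top (0.47472551465034485, 0.3802984654903412) 0.02498563751578331 0.05297746754254379
line n 18 mean [ 0.01133433 -0.00544671] -25.666591568932876 fit -23.562618
green 32 0.0392 -159.08671911867506
red 31 0.039 -116.90914180930663
black 22 0.0394 152.6955608356636
```

The line reads -23.6°, so the cap barely followed the 41° turn. The 18° and 4.6° moves both come to about 10°/s, so the cap slips at a speed limit rather than meeting a stop. That puts it at about 184°, still past red. I'll turn it clockwise slowly and watch the moment.

Call:
{"name": "play_rows", "arguments": {"deltas": [[0,0.018,-0.05,0,0,0],[0,0.018,-0.05,0,0,0],[0,0.018,-0.05,0,0,0],[0,0,-0.05,0,0,0],[0,0,-0.048,0,0,0],[0,0,0,0,0,0]]}}

```text
clock: 11.8
tool_pos: [0.4714, 0.3773, 0.0365]
orientation: [179.7, -0.5, -98.0]
force: [-0.4, -0.5, -0.0]
opening: 0.0881
gripper_force: 0.0
```

Call:
{"name": "play_rows", "arguments": {"deltas": [[0,0,0,0,0,0],[0,0,0,0,0,0],[0,0,0,0,0,0],[0,0,0,0,0,0],[0,0,0,0,0,0],[0,0,0,0,0,0],[0,0,0,0,0,0]], "gripper": -1}}

```text
clock: 12.5
tool_pos: [0.4749, 0.3812, 0.0441]
orientation: [-179.9, 0.1, -98.1]
force: [-1.1, -0.6, 7.4]
opening: 0.0592
gripper_force: 30.1
```

```bash
python3 -c "
from h import *
o=get_obs();print(o['moment'],o['force'],o['tool_pos'])
p,d=snapshot('scene');cv2.imwrite('pics/s5.png',cv2.resize(p[150:260,220:340],None,fx=5,fy=5,interpolation=cv2.INTER_CUBIC))"
```

```text
[-0.24466391  0.00471341 -0.01709007] [-1.06883658 -0.61374644  7.3653928 ] [0.47492308 0.3811577  0.0441186 ]
```

Call:
{"name": "play_rows", "arguments": {"deltas": [[0,0,0,0,0,-0.01],[0,0,0,0,0,-0.01],[0,0,0,0,0,-0.01],[0,0,0,0,0,-0.01],[0,0,0,0,0,-0.01],[0,0,0,0,0,-0.01]]}}

```text
clock: 13.15
tool_pos: [0.4752, 0.3817, 0.0443]
orientation: [-179.9, 0.2, -108.7]
force: [0.3, 1.7, 6.1]
opening: 0.0591
gripper_force: 30.2
```

```bash
python3 -c "
from h import *
o=get_obs();print(o['moment'],o['force'],o['tool_pos'],o['orientation'])"
```

```text
[ 0.65284497 -0.13695156  1.49520348] [0.26890867 1.68381726 6.13057248] [0.47519649 0.3817101  0.04427782] [-1.79880226e+02  1.68808961e-01 -1.08733760e+02]
```

View pics/s5.png

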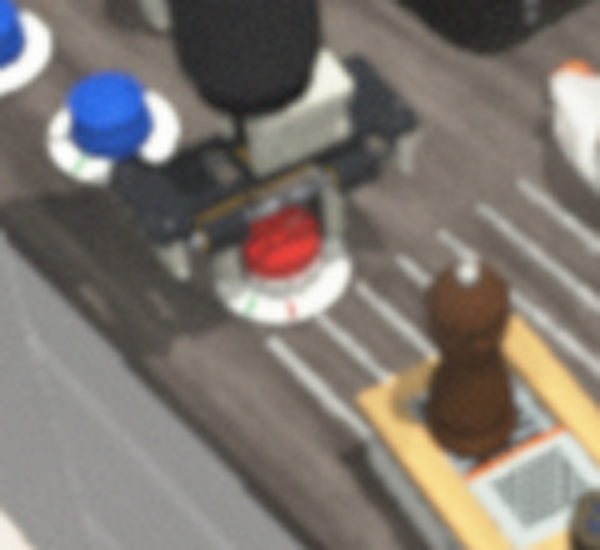

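The moment is 1.5 N m clockwise, as it would be at a stop. I'll compare it with a slow counter-clockwise turn.

Call:
{"name": "play_rows", "arguments": {"deltas": [[0,0,0,0,0,0.01],[0,0,0,0,0,0.01],[0,0,0,0,0,0.01],[0,0,0,0,0,0.01],[0,0,0,0,0,0.01],[0,0,0,0,0,0.01],[0,0,0,0,0,0.01],[0,0,0,0,0,0.01],[0,0,0,0,0,0.01],[0,0,0,0,0,0.01]]}}

```text
clock: 14.15
tool_pos: [0.4749, 0.3815, 0.0438]
orientation: [-179.9, 0.2, -91.0]
force: [0.4, 1.6, 4.0]
opening: 0.0595
gripper_force: 30.0
```

```bash
python3 -c "
from h import *
o=get_obs();print(o['moment'],o['force'],o['tool_pos'],o['orientation'])"
```

```text
[ 0.7494639  -0.2104234  -1.35794191] [0.37268701 1.63897845 4.02098208] [0.47489123 0.3815123  0.04383719] [-179.90772274    0.18478026  -90.95281332]
```

Call:
{"name": "play_rows", "arguments": {"deltas": [[0,0,0,0,0,0.01],[0,0,0,0,0,0.01],[0,0,0,0,0,0.01],[0,0,0,0,0,0.01],[0,0,0,0,0,0.01],[0,0,0,0,0,0.01],[0,0,0,0,0,0.01],[0,0,0,0,0,0.01],[0,0,0,0,0,0.01],[0,0,0,0,0,0.01]]}}

```text
clock: 15.15
tool_pos: [0.4748, 0.3807, 0.0434]
orientation: [-179.9, 0.1, -73.0]
force: [0.7, 0.7, 2.5]
opening: 0.0598
gripper_force: 30.0
```

```bash
python3 -c "
from h import *
o=get_obs();print(o['moment'],o['force'],o['tool_pos'],o['orientation'])"
```

```text
[ 0.37276531 -0.38511439 -1.48883351] [0.71580212 0.70988392 2.47722734] [0.47483015 0.38074246 0.04342438] [-1.79906369e+02  9.77166997e-02 -7.29808124e+01]
```

The moment is symmetric at about ±1.45 N m. With the tips at z = 24 mm the pads are also gripping the fixed body under the cap, which starts at 30 mm. I'll regrip about 9 mm higher.

Call:
{"name": "play_rows", "arguments": {"deltas": [[0,0,0,0,0,0],[0,0,0,0,0,0],[0,0,0.0145,0,0,0],[0,0,0,0,0,0],[0,0,0,0,0,0]], "gripper": 1}}

```text
clock: 15.65
tool_pos: [0.4742, 0.3808, 0.0546]
orientation: [-179.9, 0.0, -72.9]
force: [-0.2, -0.8, -0.3]
opening: 0.0867
gripper_force: 0.0
```

Call:
{"name": "play_rows", "arguments": {"deltas": [[0,0,0,0,0,0],[0,0,0,0,0,0],[0,0,0,0,0,0],[0,0,0,0,0,0],[0,0,0,0,0,0],[0,0,0,0,0,0],[0,0,0,0,0,-0.02],[0,0,0,0,0,-0.02]], "gripper": -1}}

```text
clock: 16.45
tool_pos: [0.4747, 0.3806, 0.0538]
orientation: [-180.0, 0.0, -80.2]
force: [3.8, 0.4, -3.5]
opening: 0.0563
gripper_force: 29.2
```

```bash
python3 -c "
from h import *
o=get_obs();print(o['moment'],o['force'],o['tool_pos'],o['orientation'])"
```

```text
[ 0.24652088 -1.80238011  0.02728869] [ 3.81810326  0.36337404 -3.46252697] [0.47471736 0.38061695 0.05383722] [-1.79953677e+02  1.61736644e-02 -8.02277258e+01]
```

Free now, with the moment near 0. I'll continue clockwise.

Call:
{"name": "play_rows", "arguments": {"deltas": [[0,0,0,0,0,-0.045],[0,0,0,0,0,-0.045],[0,0,0,0,0,-0.045],[0,0,0,0,0,-0.045],[0,0,0,0,0,-0.045],[0,0,0,0,0,-0.045],[0,0,0,0,0,-0.045],[0,0,0,0,0,-0.045],[0,0,0,0,0,-0.045],[0,0,0,0,0,-0.045]]}}

```text
clock: 17.45
tool_pos: [0.4769, 0.3811, 0.0563]
orientation: [-180.0, 0.3, -161.2]
force: [8.7, -6.9, 11.2]
opening: 0.056
gripper_force: 30.6
```

Call:
{"name": "play_rows", "arguments": {"deltas": [[0,0,0,0,0,-0.045],[0,0,0,0,0,-0.045],[0,0,0,0,0,-0.045],[0,0,0,0,0,-0.02],[0,0,0,0,0,0]]}}

```text
clock: 17.95
tool_pos: [0.4749, 0.3808, 0.0558]
orientation: [179.9, 0.1, 171.0]
force: [-0.7, -3.1, 10.3]
opening: 0.0563
gripper_force: 30.4
```

Call:
{"name": "play_rows", "arguments": {"deltas": [[0,0,0,0,0,0],[0,0,0,0,0,0],[0,0,0,0,0,0]], "gripper": 1}}

```text
clock: 18.25
tool_pos: [0.4738, 0.3802, 0.0538]
orientation: [-180.0, -0.0, 171.0]
force: [-0.6, -0.7, -0.8]
opening: 0.0748
gripper_force: 0.0
```

Call:
{"name": "play_rows", "arguments": {"deltas": [[0,0,0.04,0,0,0.03],[0,-0.018,0.05,0,0,0.046],[0,-0.018,0.05,0,0,0.046],[0,-0.018,0.05,0,0,0.046],[0,0,0.045,0,0,0.046],[0,0,0,0,0,0.046],[0,0,0,0,0,0.046],[0,0,0,0,0,0.046],[0,0,0,0,0,0.046],[0,0,0,0,0,0.046]]}}

```text
clock: 19.25
tool_pos: [0.4738, 0.3371, 0.2416]
orientation: [180.0, -0.0, -108.7]
force: [0.4, 0.1, 0.3]
opening: 0.0879
gripper_force: 0.0
```

Call:
{"name": "play_rows", "arguments": {"deltas": [[0,0,0,0,0,0.046],[0,0,0,0,0,0],[0,0,0,0,0,0]]}}

```text
clock: 19.55
tool_pos: [0.474, 0.3372, 0.2417]
orientation: [180.0, -0.0, -101.0]
force: [-0.2, -0.5, 1.1]
opening: 0.0875
gripper_force: 0.0
```

```bash
python3 tm.py w6
```

```text
[0.47395739 0.33715436 0.24170302] [ 1.79979537e+02 -2.28622129e-02 -1.01035965e+02] [ 54.7  12.  -11.7  -0.  -66.3 -65.7]
px 327 211 71 0.34412038
cap top (0.4743206799030304, 0.3799385130405426) 0.02588743530213833 0.05295569156999058
line n 18 mean [ 0.01100587 -0.00462699] -22.802450069309987 fit -26.295279
green 29 0.0387 -159.34330385700693
red 28 0.0386 -116.6139164874343
black 23 0.0391 151.89132877707345
```

The line is again exactly opposite black, which fits a stop at 0 there. I'll repeat the counter-clockwise check, this time with the high grip.

Call:
{"name": "play_rows", "arguments": {"deltas": [[0,0.018,-0.05,0,0,0],[0,0.018,-0.05,0,0,0],[0,0.018,-0.05,0,0,0],[0,0,-0.05,0,0,0],[0,0,-0.035,0,0,0],[0,0,0,0,0,0],[0,0,0,0,0,0]]}}

```text
clock: 20.3
tool_pos: [0.4744, 0.3805, 0.0543]
orientation: [-180.0, -0.1, -100.9]
force: [0.2, 0.4, -0.7]
opening: 0.0877
gripper_force: 0.0
```

Call:
{"name": "play_rows", "arguments": {"deltas": [[0,0,0,0,0,0],[0,0,0,0,0,0],[0,0,0,0,0,0],[0,0,0,0,0,0],[0,0,0,0,0,0],[0,0,0,0,0,0.045],[0,0,0,0,0,0.045],[0,0,0,0,0,0.045],[0,0,0,0,0,0.045],[0,0,0,0,0,0.045]], "gripper": -1}}

```text
clock: 21.3
tool_pos: [0.4748, 0.3806, 0.0547]
orientation: [-179.9, -0.0, -60.0]
force: [2.1, -0.7, 2.3]
opening: 0.0562
gripper_force: 29.8
```

```bash
python3 -c "
from h import *
o=get_obs();print(o['moment'],o['force'],o['tool_pos'],o['orientation'])"
```

```text
[-0.47693975 -0.76678837 -0.03925036] [ 2.11207138 -0.70321551  2.32195893] [0.47476493 0.38056695 0.05467737] [-1.79928574e+02 -1.62472312e-03 -5.99552997e+01]
```

Call:
{"name": "play_rows", "arguments": {"deltas": [[0,0,0,0,0,0],[0,0,0,0,0,0],[0,0,0,0,0,0]], "gripper": 1}}

```text
clock: 21.6
tool_pos: [0.4738, 0.3803, 0.0538]
orientation: [180.0, 0.0, -60.5]
force: [0.7, 0.6, 0.4]
opening: 0.0746
gripper_force: 0.0
```

Call:
{"name": "play_rows", "arguments": {"deltas": [[0,0,0.035,0,0,0],[0,-0.018,0.05,0,0,-0.046],[0,-0.018,0.05,0,0,-0.046],[0,-0.018,0.05,0,0,-0.046],[0,0,0.05,0,0,-0.046],[0,0,0,0,0,-0.03],[0,0,0,0,0,0],[0,0,0,0,0,0]]}}

```text
clock: 22.4
tool_pos: [0.4735, 0.3369, 0.241]
orientation: [179.9, -0.1, -98.7]
force: [0.7, -1.1, -0.8]
opening: 0.0871
gripper_force: 0.0
```

```bash
python3 tm.py w7
```

```text
[0.47353002 0.33685285 0.241034  ] [ 1.79932446e+02 -6.21061533e-02 -9.87178171e+01] [ 54.7  12.  -11.8  -0.  -66.3 -63.4]
px 325 212 72 0.34329024
cap top (0.4743722081184387, 0.3803776502609253) 0.025187242776155472 0.05291680342467478
line n 19 mean [0.01196773 0.00289378] 13.593116244409222 fit 14.1937065
green 30 0.0391 -158.59338852658323
red 31 0.0392 -116.38388897005991
black 23 0.039 152.40259209815196
```

The line followed this turn (+40.5° for 41° commanded), and the clockwise turns stop at a stroke angle of -27°. So that angle is joint zero, the stroke is drawn opposite the pointer, and the joint is now about 0.71 rad, below red. The final target is a stroke angle of +20.5°. Next is the mill.

Call:
{"name": "play_rows", "arguments": {"deltas": [[-0.003,-0.03,0.037,0,0,0],[-0.003,-0.045,0.037,0,0,0],[-0.003,-0.048,0,0,0,0],[-0.003,-0.048,0,0,0,0],[-0.004,-0.048,0,0,0,0],[0,0,0,0,0,0],[0,0,0,0,0,0]]}}

```text
clock: 23.15
tool_pos: [0.4611, 0.1613, 0.3005]
orientation: [180.0, -0.0, -98.8]
force: [0.0, 0.2, -0.0]
opening: 0.0877
gripper_force: 0.0
```

Call:
{"name": "play_rows", "arguments": {"deltas": [[0,0,-0.05,0,0,0],[0,0,-0.05,0,0,0],[0,0,-0.047,0,0,0],[0,0,0,0,0,0],[0,0,0,0,0,0]]}}

```text
clock: 23.65
tool_pos: [0.4616, 0.1626, 0.1836]
orientation: [180.0, -0.1, -98.7]
force: [0.4, -0.2, 0.7]
opening: 0.0877
gripper_force: 0.0
```

Call:
{"name": "play_rows", "arguments": {"deltas": [[0,0,0,0,0,0],[0,0,0,0,0,0],[0,0,0,0,0,0],[0,0,0,0,0,0],[0,0,0,0,0,0],[0,0,0,0,0,0],[0,0,0,0,0,0],[0,0,0,0,0,0]], "gripper": -1}}

```text
clock: 24.45
tool_pos: [0.4616, 0.1621, 0.1839]
orientation: [-180.0, 0.0, -98.8]
force: [0.1, 0.5, 3.6]
opening: 0.0477
gripper_force: 30.0
```

Call:
{"name": "play_rows", "arguments": {"deltas": [[0,0,0.02,0,0,0],[0,0,0.04,0,0,0],[0,0,0.05,0,0,0],[0,0,0.05,0,0,0],[0,0,0.04,0,0,0],[0,0,0,0,0,0]]}}

```text
clock: 25.05
tool_pos: [0.4627, 0.1627, 0.3479]
orientation: [-179.7, 0.3, -98.8]
force: [-0.4, 0.2, -1.3]
opening: 0.0478
gripper_force: 30.0
```

Call:
{"name": "play_rows", "arguments": {"deltas": [[-0.002,-0.02,0,0,0,0],[-0.004,-0.04,0,0,0,0],[-0.004,-0.045,0,0,0,0],[-0.005,-0.05,0,0,0,0],[-0.005,-0.05,0,0,0,0],[-0.005,-0.05,0,0,0,0],[-0.005,-0.05,0,0,0,0],[-0.004,-0.04,0,0,0,0],[-0.003,-0.02,0,0,0,0],[0,0,0,0,0,0]]}}

```text
clock: 26.05
tool_pos: [0.4301, -0.132, 0.3419]
orientation: [179.8, -0.0, -99.0]
force: [-0.1, 0.1, -1.9]
opening: 0.0478
gripper_force: 30.0
```

Call:
{"name": "play_rows", "arguments": {"deltas": [[0,0,-0.03,0,0,0],[0,0,-0.05,0,0,0],[0,0,-0.05,0,0,0],[0,0,-0.05,0,0,0],[0,0,-0.04,0,0,0],[0,0,-0.02,0,0,0],[0,0,0,0,0,0],[0,0,0,0,0,0]]}}

```text
clock: 26.85
tool_pos: [0.4314, -0.1299, 0.1515]
orientation: [179.9, -0.0, -98.8]
force: [0.7, 0.0, -1.5]
opening: 0.0476
gripper_force: 30.0
```

Call:
{"name": "play_rows", "arguments": {"deltas": [[0,0,-0.013,0,0,0],[0,0,-0.004,0,0,0],[0,0,-0.002,0,0,0],[0,0,0,0,0,0],[0,0,0,0,0,0]]}}

```text
clock: 27.35
tool_pos: [0.4319, -0.13, 0.1366]
orientation: [-180.0, 0.0, -98.8]
force: [0.9, -0.0, -1.3]
opening: 0.0473
gripper_force: 30.0
```

Call:
{"name": "play_rows", "arguments": {"deltas": [[0,0,-0.002,0,0,0],[0,0,0,0,0,0],[0,0,0,0,0,0]]}}

```text
clock: 27.65
tool_pos: [0.4325, -0.1303, 0.1358]
orientation: [-179.9, -0.0, -98.8]
force: [-0.2, -0.5, 6.7]
opening: 0.0475
gripper_force: 30.0
```

Call:
{"name": "play_rows", "arguments": {"deltas": [[0,0,0,0,0,0],[0,0,0,0,0,0],[0,0,0,0,0,0],[0,0,0,0,0,0],[0,0,0.03,0,0,0],[0,0,0.05,0,0,0],[0,0,0.05,0,0,0],[0,0,0.05,0,0,0],[0,0,0.03,0,0,0],[0,0,0,0,0,0]], "gripper": 1}}

```text
clock: 28.65
tool_pos: [0.4334, -0.1301, 0.3065]
orientation: [-179.6, 0.1, -98.8]
force: [-0.0, 0.4, 1.3]
opening: 0.0875
gripper_force: 0.0
```

Call:
{"name": "play_rows", "arguments": {"deltas": [[0.005,0.05,0,0,0,0],[0.005,0.05,0,0,0,0],[0.005,0.05,0,0,0,0],[0.005,0.05,0,0,0,0],[0.005,0.05,0,0,0,0],[0.005,0.04,0,0,0,0],[0,0,0,0,0,0],[0,0,0,0,0,0]], "gripper": -1}}

```text
clock: 29.45
tool_pos: [0.4553, 0.1026, 0.3018]
orientation: [179.9, -0.1, -98.7]
force: [-0.1, 0.6, -0.0]
opening: 0.0291
gripper_force: 0.0
```

```bash
python3 - <<'E'
from h import *
o=get_obs();print(o["tool_pos"],o["orientation"])
m=camera_model("wrist");p,d=snapshot("wrist");ms=camera_model("scene");ps,ds=snapshot("scene")
hsv=cv2.cvtColor(p,cv2.COLOR_BGR2HSV).astype(int)
c=np.array([.4558,.0899]);ey=np.array([.1457,.989]);ey/=np.hypot(*ey);ex=np.array([ey[1],-ey[0]])
def rep(m,p,n):
    h=cv2.cvtColor(p,cv2.COLOR_BGR2HSV).astype(int);M=(h[...,0]<13)&(h[...,1]>150)&(h[...,2]>100);r=[]
    for v,u in np.argwhere(M):
        w=onplane(m,u,v,.0715)[:2]-c;a,b=w@ex,w@ey
        if abs(a)<.036 and -.03<b<.11:r.append((a,b))
    r=np.array(r);print(n,len(r),r.size and (r.mean(0),np.percentile(r[:,1],[5,50,95])))
rep(m,p,"wrist");rep(ms,ps,"scene")
P=np.array([atdepth(ms,u,v,ds[v,u]) for v in range(240,340) for u in range(345,420)])
for lo,hi,n in((.12,.165,"mill"),(.03,.1,"low")):
    q=P[(P[:,2]>lo)&(P[:,2]<hi)];print(n,len(q),q.mean(0) if len(q) else "",P[:,2].max())
q=[]
for v in range(0,400):
    for u in range(0,640):
        if d[v,u]>0:
            w=atdepth(m,u,v,d[v,u])
            if .07<w[2]<.08 and abs((w[:2]-c)@ex)<.07 and abs((w[:2]-c)@ey)<.14:q.append(w[:2])
if q:print("lid",len(q),cv2.minAreaRect(np.array(q,np.float32)))
cv2.imwrite("pics/w8.png",p);cv2.imwrite("pics/s8.png",ps)
both=np.vstack([cv2.resize(p,(480,300)),cv2.resize(ps[170:350,250:538],(480,300))]);cv2.imwrite("pics/b8.png",both)
E
```

```text
[0.45533711 0.10257839 0.30178517] [ 1.79918143e+02 -6.25322401e-02 -9.87098154e+01]
wrist 0 0
scene 3 (array([-0.02373455,  0.03556683]), array([0.0349636 , 0.03516079, 0.03645429]))
mill 330 [ 0.42603654 -0.12530339  0.14323301] 1.065916422247997
low 1239 [ 0.46911272 -0.08418909  0.0672866 ] 1.065916422247997
lid 16230 ((0.45712408423423767, 0.08815078437328339), (0.24445487558841705, 0.12031080573797226), 81.56767272949219)
```

View pics/b8.png

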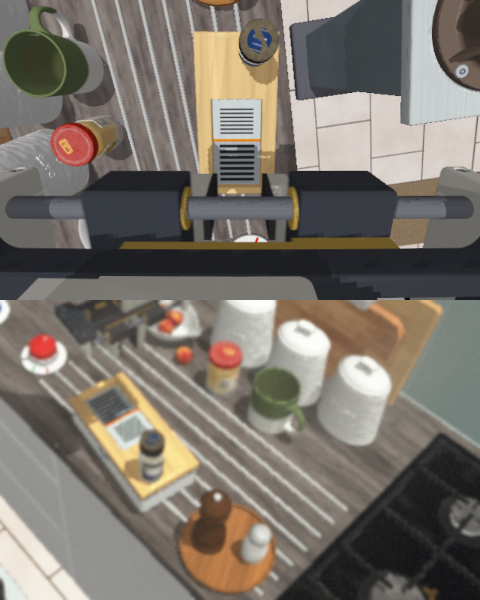

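The wrist view shows the shutter with its orange edge at (317,187) full scale and the ribs at about (315,160). In the scene view the mill stands upright on the tray beside the salt shaker.

```bash
python3 - <<'E'
from h import *
m=camera_model("wrist");c=np.array([.4571,.0882]);ey=np.array([.1466,.989]);ex=np.array([.989,-.1466])
for u,v in((317,187),(315,147),(315,176),(315,133)):
    w=onplane(m,u,v,.0715)[:2];print(w.round(4),((w-c)@ex).round(4),((w-c)@ey).round(4))
for y in(0,.002):print(c+y*ey)
E
```

```text
[0.4608 0.1204] -0.001 0.0324
[0.4559 0.0745] 0.0009 -0.0137
[0.4611 0.1072] 0.0011 0.0194
[0.4535 0.0592] 0.0007 -0.0292
[0.4571 0.0882]
[0.4573932 0.090178 ]
```

Call:
{"name": "play_rows", "arguments": {"deltas": [[0.003,-0.0133,-0.05,0,0,0],[0,0,-0.05,0,0,0],[0,0,-0.05,0,0,0],[0,0,-0.05,0,0,0],[0,0,-0.04,0,0,0],[0,0,-0.016,0,0,0],[0,0,0,0,0,0],[0,0,0,0,0,0]], "gripper": -1}}

```text
clock: 30.35
tool_pos: [0.4584, 0.0908, 0.0984]
orientation: [-180.0, -0.0, -98.9]
force: [0.0, 1.0, 0.4]
opening: 0.0003
gripper_force: 0.0
```

Call:
{"name": "play_rows", "arguments": {"deltas": [[0,0,-0.006,0,0,0],[0,0,-0.006,0,0,0],[0,0,-0.002,0,0,0],[0,0,0,0,0,0],[0,0,0,0,0,0]]}}

```text
clock: 30.85
tool_pos: [0.4589, 0.0917, 0.0877]
orientation: [-179.9, 0.1, -98.8]
force: [0.2, -0.7, 7.0]
opening: 0.0003
gripper_force: 3.5
```

Call:
{"name": "play_rows", "arguments": {"deltas": [[0,0,-0.0015,0,0,0],[0.0019,0.013,0,0,0,0],[0.0019,0.013,0,0,0,0],[0.0019,0.013,0,0,0,0],[0.0019,0.013,0,0,0,0],[0.0019,0.013,0,0,0,0]]}}

```text
clock: 31.45
tool_pos: [0.4668, 0.1441, 0.0869]
orientation: [-179.9, 0.1, -98.8]
force: [0.2, -2.6, 9.5]
opening: 0.0006
gripper_force: 4.5
```

Call:
{"name": "play_rows", "arguments": {"deltas": [[0.0019,0.013,0,0,0,0],[0.0019,0.013,0,0,0,0],[0.0019,0.011,0,0,0,0],[0,0,0,0,0,0],[0,0,0,0,0,0],[0,0,0,0,0,0]]}}

```text
clock: 32.05
tool_pos: [0.4707, 0.1734, 0.0867]
orientation: [-179.9, 0.1, -98.8]
force: [-2.0, 0.6, 9.7]
opening: 0.0006
gripper_force: 4.8
```

Call:
{"name": "play_rows", "arguments": {"deltas": [[0,0,0.03,0,0,0],[0,0,0.05,0,0,0],[0,0.017,0.05,0,0,0],[0,0.017,0.05,0,0,0],[0,0,0.01,0,0,0],[0,0,0,0,0,0],[0,0,0,0,0,0]]}}

```text
clock: 32.75
tool_pos: [0.4695, 0.1997, 0.2365]
orientation: [179.9, -0.0, -98.8]
force: [0.3, -0.3, -0.3]
opening: 0.0003
gripper_force: 0.0
```

```bash
python3 - <<'E'
from h import *
m=camera_model("wrist");p,d=snapshot("wrist")
c=np.array([.4571,.0882]);ey=np.array([.1466,.989]);ex=np.array([.989,-.1466])
hsv=cv2.cvtColor(p,cv2.COLOR_BGR2HSV).astype(int)
for y in(.09,.1,.104,.108,.11,.114):
    u,v=map(int,map(round,proj(m,[*(c+y*ey),.0715])));print(y,u,v,[hsv[v,u+k].tolist() for k in(-15,0,15)])
M=(hsv[...,0]>4)&(hsv[...,0]<14)&(hsv[...,1]>120);r=[]
for v,u in np.argwhere(M):
    w=onplane(m,u,v,.0715)[:2]-c
    if abs(w@ex)<.036 and -.03<w@ey<.115:r.append(w@ey)
print("orange",len(r),np.percentile(r,[5,50,95]) if r else "")
u,v=map(int,proj(m,[*(c+.09*ey),.0715]));v0=max(0,v-75)
cv2.imwrite("pics/w9.png",cv2.resize(p[v0:v0+150,u-75:u+75],None,fx=4,fy=4))
E
```

```text
0.09 315 161 [[98, 11, 90], [102, 14, 89], [98, 10, 100]]
0.1 315 171 [[95, 8, 202], [90, 8, 198], [90, 8, 201]]
0.104 315 175 [[90, 8, 201], [90, 8, 198], [95, 8, 201]]
0.108 315 179 [[17, 255, 213], [17, 255, 213], [17, 255, 213]]
0.11 315 182 [[19, 97, 166], [18, 105, 170], [19, 105, 175]]
0.114 315 186 [[19, 102, 221], [19, 100, 221], [19, 102, 221]]
orange 0
```

View pics/w9.png

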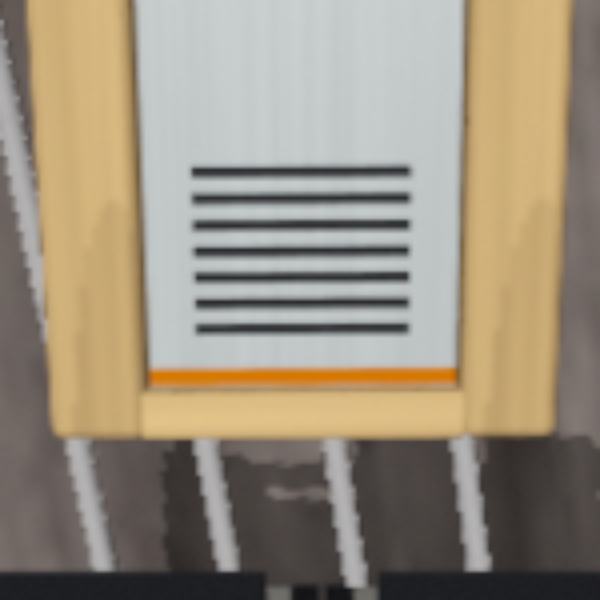

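The wrist view shows the shutter fully home: the orange edge at (300,377) meets the lid's frame. Now the timer.

Call:
{"name": "play_rows", "arguments": {"deltas": [[0.002,0.04,0,0,0,0],[0.002,0.047,0,0,0,0],[0.002,0.047,0,0,0,0],[0,0.047,-0.03,0,0,0],[0,0.045,-0.04,0,0,0],[0,0,-0.04,0,0,0],[0,0,0,0,0,0],[0,0,0,0,0,0]], "gripper": 1}}

```text
clock: 33.6
tool_pos: [0.4748, 0.3798, 0.1485]
orientation: [179.9, -0.2, -98.8]
force: [1.3, -0.4, 1.2]
opening: 0.0588
gripper_force: 0.0
```

Call:
{"name": "play_rows", "arguments": {"deltas": [[0,0,0,0,0,0],[0,0,0,0,0,0],[0,0,0,0,0,0],[0,0,0,0,0,0],[0,0,-0.04,0,0,0],[0,0,-0.04,0,0,0],[0,0,-0.0375,0,0,0],[0,0,0,0,0,0],[0,0,0,0,0,0]]}}

```text
clock: 34.5
tool_pos: [0.4754, 0.381, 0.0561]
orientation: [-180.0, -0.0, -98.8]
force: [0.1, 0.7, 1.1]
opening: 0.0877
gripper_force: 0.0
```

Call:
{"name": "play_rows", "arguments": {"deltas": [[0,0,0,0,0,0],[0,0,0,0,0,0],[0,0,0,0,0,0],[0,0,0,0,0,0],[0,0,0,0,0,0],[0,0,0,0,0,0],[0,0,0,0,0,0]], "gripper": -1}}

```text
clock: 35.2
tool_pos: [0.4751, 0.3812, 0.0561]
orientation: [-180.0, 0.0, -98.8]
force: [-2.2, -0.7, 5.7]
opening: 0.0565
gripper_force: 30.1
```

Call:
{"name": "play_rows", "arguments": {"deltas": [[0,0,0,0,0,0.04],[0,0,0,0,0,0.04],[0,0,0,0,0,0.04],[0,0,0,0,0,0.04],[0,0,0,0,0,0.04],[0,0,0,0,0,0.04],[0,0,0,0,0,0.04],[0,0,0,0,0,0.04],[0,0,0,0,0,0.03],[0,0,0,0,0,0]]}}

```text
clock: 36.2
tool_pos: [0.4746, 0.3811, 0.0561]
orientation: [180.0, 0.0, -35.6]
force: [-5.3, 0.8, 7.7]
opening: 0.0567
gripper_force: 30.2
```

```bash
python3 -c "
from h import *
o=get_obs();print(o['moment'],o['force'],o['tool_pos'],o['orientation'])"
```

```text
[0.09235621 1.98770988 0.06007509] [-5.33117189  0.7708913   7.67644267] [0.47460211 0.38108936 0.05608524] [ 1.79989134e+02  1.92707136e-02 -3.56041707e+01]
```

Call:
{"name": "play_rows", "arguments": {"deltas": [[0,0,0,0,0,-0.042],[0,0,0,0,0,-0.042],[0,0,0,0,0,-0.042],[0,0,0,0,0,-0.042],[0,0,0,0,0,-0.042],[0,0,0,0,0,-0.042],[0,0,0,0,0,-0.042],[0,0,0,0,0,-0.0155],[0,0,0,0,0,0],[0,0,0,0,0,0]]}}

```text
clock: 37.2
tool_pos: [0.4751, 0.3812, 0.0561]
orientation: [-180.0, 0.0, -91.5]
force: [-3.2, 0.1, 6.1]
opening: 0.0568
gripper_force: 30.1
```

Call:
{"name": "play_rows", "arguments": {"deltas": [[0,0,0,0,0,0],[0,0,0,0,0,0],[0,0,0,0,0,0]], "gripper": 1}}

```text
clock: 37.5
tool_pos: [0.475, 0.3808, 0.0553]
orientation: [180.0, -0.0, -91.5]
force: [0.1, 0.5, -0.1]
opening: 0.075
gripper_force: 0.0
```

Call:
{"name": "play_rows", "arguments": {"deltas": [[0,0,0.035,0,0,0],[0,-0.018,0.05,0,0,-0.02],[0,-0.018,0.05,0,0,-0.02],[0,-0.018,0.05,0,0,0],[0,0,0.05,0,0,0],[0,0,0,0,0,0],[0,0,0,0,0,0],[0,0,0,0,0,0]]}}

```text
clock: 38.3
tool_pos: [0.4746, 0.3374, 0.2424]
orientation: [179.9, -0.1, -98.7]
force: [-0.2, -0.3, -0.4]
opening: 0.0877
gripper_force: 0.0
```

```bash
python3 tm.py w10
```

```text
[0.47459273 0.33737861 0.24244942] [ 1.79934570e+02 -7.24994405e-02 -9.87296012e+01] [ 54.6  12.1 -11.5  -0.  -66.5 -63.3]
px 326 211 71 0.3449231
cap top (0.4745023250579834, 0.38124001026153564) 0.025308135896921158 0.05292856899874557
line n 19 mean [0.01152854 0.00374223] 17.983701161042895 fit 21.40214
green 30 0.0396 -157.56049671937305
red 30 0.0401 -116.11447469273034
black 22 0.0388 153.77853602436363
```

The line reads 21.4° against the 20.5° target, and the net stroke change matches the net turn, so there was no slip. The gripper is open and clear, so I'm handing in.

```bash
python3 -c "
from plant import *
print(get_obs()['clock'],close_job())"
```

```text
the job is handed in; nothing more can be done
38.35 None
```

I handed the job in at 38.35 s, verdict not shown: the mill stands on the tray, the shutter is home, and the timer was wound past red then back to green; I took the end of its line opposite the visible stroke as the pointer, because the cap stops with that end at black.

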